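# Lock the grinder spindle and take off its burr cap

## Robot

A 6-joint arm with a two-finger parallel gripper is mounted at the origin on a cart in front of the work surface, level with it; the furniture and walls round the work are solid. World frame = base frame: x ahead of the robot, y to its left, z up, the work surface at z = 0. Lengths are in m, angles in rad, forces in N, time in s.
With the tool pointing down it reaches from about 0.35 to 0.975 m from the base axis. Payload 4.9 kg.
Tool frame: the origin (TCP) lies between the finger pads; the fingertips stand 25 mm ahead of it and the grasp point (between the pads) lies 6 mm ahead of it (robot.tips_ahead is the distance from the TCP to the fingertips, in m); z points along the fingers, y is the line along which they close (so a half turn about z gives the same grasp; the last joint's range is limited). The gripper opens to 85 mm and grips with 20 to 120 N. Pads are 22 mm wide; open, the fingers measure 114 mm over their backs; the gripper's body (76 mm by 85 mm) begins 54 mm behind the grasp point. The pads swing forward as they close: fully open they stand 13 mm farther back than shut.
Start: joints at [1.12, 0.053, 1.613, -0, 1.476, -0.119], TCP at [0.204, 0.591, 0.256] pointing down, gripper open.
Joint ranges: [-3.01, 3.01], [-1.01, 2.22], [0.06, 2.58], [-1.02, 4.17], [0.09, 2.62], [-3.14, 3.14]. Speed limits (rad/s): [2.57, 2.57, 3.14, 3.14, 3.14, 3.14].

## Interface

Orientations are given as a unit quaternion [x, y, z, w].
In Python, from plant import robot gives the robot as it stands.
- The arm moves only by the tool servo_tool, never from a script. Its argument "motion" is one flat list of numbers, 5 for each row, row after row: the finger opening in mm, from 0 to 85.4, then the shift along the world's x, y, z in normalised numbers (1 is 100 cm), then the turn about the world's z in shares of pi rad (1.0 is pi rad). A call has 1 to 12 rows; each row is the pose to reach, as a shift and turn from the pose commanded when the call began; what a row does not reach only later rows make up. A row lasts 1/8 s, in which the tool goes at most 62.5 mm and 10.7 degrees, less where a joint would pass 70% of its speed; a pose out of reach is approached as far as the arm can. No shift or turn number may pass 1 either way. A call with a gripper value outside its range is refused whole. The fingers move at their own pace and stop on an object; "squeeze" is the grip in N (left out, the last holds). Time passes only in rows, so rows that repeat a pose let the fingers close. It gives the time, the measured TCP pose, the force, the opening and the grip force at its end, in the units of the state.
- robot.get_obs(): the state, without advancing time (a new reading comes with each control period).
- robot.read_camera(name): name is "scene" or "top" or "wrist"; returns a dict with "frame" (420x560x3 uint8, red, green, blue), "fx", "fy", "cx", "cy" (pixels), "R" (3x3) and "t" (3): a world point X has camera coordinates R X + t; the wrist camera has in their place "mount" (4x4, takes a point from camera to tool coordinates, whose origin is the TCP and whose axes are the flange's). Camera axes: x right, y down, z forward; pixel columns grow to the right and rows downward; lengths in m; the calibration is good to about 2 mm. A picture is of the moment at which its call begins: read the wrist's pose just before it. There is no depth.
- robot.close_job(): hands the job in; it is judged then, once.
The state is a dict: "clock": time; "q": joint angles; "joint_vel": joint speeds; "effort": joint torques, N m; "eef_pos": TCP position; "tcp_rot": TCP orientation; "ft_force": force on the tool from outside, world axes, zero at the start; "torque": the same for the moment, N m; "opening": finger opening in m; "grip_force": force on a finger pad.
Only numpy, scipy, OpenCV 4.12 (cv2) and the standard library are available. Lean on these libraries where they do the work, as an engineer would, in place of code of your own. Each camera call takes 0.05 s, during which the arm holds its last target. There are 200 camera calls.

## Task

The two coffee grinders are stripped for cleaning. On the one nearer to you, slide the bolt with the red knob fully home into its keeper so that the spindle cannot turn, then unscrew the black burr cap: nobody knows whether its thread is ordinary or reverse, so try it both ways without forcing it, and lift it off once it is loose. Finish holding the cap still and upright over the grinder, a good 5 cm above its seat, with the bolt still home, and leave the other grinder and the things round about alone.

Things in the scene. Friction and masses are not known exactly. Their poses are not given: they have to be found in the camera images.
- grinder_1: one of two identical fixed coffee grinders, hoppers off; they swap places between starts and the job is on the one nearer the robot (seat at x < 0.66). Dark round body 176 mm across, 168 mm tall; spout and two-pronged fork reach 130 mm from the axis to its -x (front). Origin on the worktop on the vertical spindle axis. Its barrel bolt sits on the rim at +y; only the cap is higher than 205 mm
- grinder_2: the other grinder, built alike (one of the two has an ordinary thread, one a reverse thread; do not count on which)
- seat_1 (a point): centre of grinder_1's steel seat, on which the cap's lower rim stands: 172 mm above the worktop, on the spindle axis, axes as the grinder's. A neck 30 mm tall rises from it into the cap. The burr disc around it (89 mm across, top 4 mm lower) turns with the spindle, easily (0.03 N m) while the bolt is out.
- seat_2 (a point): the same point of grinder_2, same sizes. On both, the keeper, two steel jaws reaching 11 mm above the seat, stands on the burr disc at the grinder's +y side, 34 to 44 mm from the axis, in line with the bolt at the start
- cap_1: loose black ribbed round cap screwed on grinder_1's spindle, bright disc and red dot (towards its +x) on top: 47 mm diameter, 48 mm tall, about 0.09 kg; origin at the centre of its lower rim, x along the grinder's x when tight, as at the start. Thread hand unknown. Grip it from above on the upper 30 mm of its side with 15 to 40 N; resistance over 0.5 N m means the wrong way
- cap_2: the like cap of grinder_2. Both caps: turned the wrong way they meet a solid stop within 0.2 rad; the loosening way goes on against 0.1 to 0.25 N m of seal drag without rising, and from 1.0 to 1.4 rad the cap can be pulled straight up (up to 15 N for the first 10 mm, off the neck at 30 mm); at about 1.45 rad a stop ends the turn, still free. Before 1.0 rad the thread holds it down
- bolt_1 (a joint): travel of grinder_1's barrel bolt in m: 0 fully drawn, 0.016 fully home between the keeper's jaws; grows as it slides towards the spindle (the grinder's -y). Starts at 0 to 0.005, rubs with about 1.2 N, stays where left. Out, the spindle and the cap spin together; home, the spindle is held
- bolt_2 (a joint): travel of grinder_2's barrel bolt, same meaning
- bolt_knob_1 (a point): middle of the upright red knob of grinder_1's bolt, 14 mm diameter, 16 mm tall, its top 8 mm above this point, which is 196.5 mm above the worktop; 83 mm from the spindle axis along the grinder's +y with the bolt drawn, 67 mm with it home.
- bolt_knob_2 (a point): the same point of grinder_2's bolt. On both, two steel staples, 20 mm wide and 186 mm above the worktop, stand over the bolt 53 and 98 mm from the axis, lower than the red knob; the knob can be pinched along the grinder's x, or pushed
- milk_pitcher: steel milk jug, 100 mm tall, bystander; origin at its underside
- tamper: coffee tamper with brown wooden knob, 87 mm tall, bystander; origin at its underside
- brush: wooden-handled brush, 200 mm long, lying flat on the right, bystander; origin at its underside
Not all that is in view belongs to the job. What is shaped like the cap_2 but blue is not meant. What is shaped like the cap_1 but orange is not meant.

How it is judged:
By the outcome, as a careful person would: the job done as asked, in the order asked, and still so for the second after the job is handed in, while the arm keeps its last pose, push and grip.
It also fails if it takes over 45 s, if anything falls off the work surface, if the arm or the gripper's body presses on something with over 40 N, if the wrist force passes 120 N, or if a joint passes its speed limit or range.

## Working session

There is one attempt and no reset: what is moved stays moved. The work goes in short steps, Python scripts to look and compute and a tool call to move; the robot and the scene stay as the last step left them, time stands still between calls to the robot, and variables do not carry over. Pictures are saved under pics/ and viewed, at most 10 in all, crops included, and the job is handed in when it is done.

Besides the shell and the picture viewer there is one more tool, called after "Emit:" as name(argument=value, ...) on one line, values as JSON. servo_tool: Moves the arm, as the interface text tells. Its arguments: {"type":"object","properties":{"motion":{"type":"array","items":{"type":"number"}},"squeeze":{"type":"number"}},"required":["motion"]}

```bash
mkdir -p pics; ls; cat > h.py <<'E'
from plant import robot
import numpy as np, cv2
def shot(n,fn=None):
    c=robot.read_camera(n); 
    if fn: cv2.imwrite('pics/'+fn,c['frame'][:,:,::-1])
    return c
def ray(c,u,v,z):
    R=np.array(c['R']);t=np.array(c['t']); o=-R.T@t
    d=R.T@np.array([(u-c['cx'])/c['fx'],(v-c['cy'])/c['fy'],1]); return o+d*(z-o[2])/d[2]
E
python3 - <<'E'
from h import *
a=shot('scene','s.png');b=shot('top','t.png')
np.savez('cams.npz',**{'s_'+k:v for k,v in a.items()},**{'t_'+k:v for k,v in b.items()})
for c in(a,b):print(-np.array(c['R']).T@c['t'],c['fx'])
o=robot.get_obs();print(o['eef_pos'],o['tcp_rot'],o['clock'],o['ft_force'],o['opening'])
E
```

```text
pics
[ 1.33179384 -0.0891676   1.02026431] 408.060149742541
[5.45736525e-01 1.42378486e-03 1.49368332e+00] 511.74682425136564
[0.20337808 0.59043702 0.25516729] [ 1.65144204e-01  9.86268992e-01 -8.95311105e-04 -2.56072718e-04] 0.1 [0.31554559 0.06191782 0.13281589] 0.08535608975726253
```

View pics/t.png

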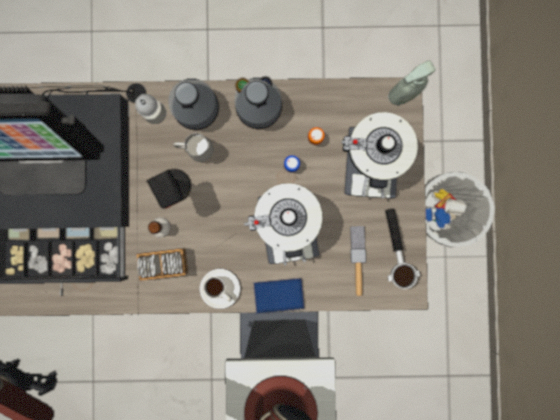

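View pics/s.png

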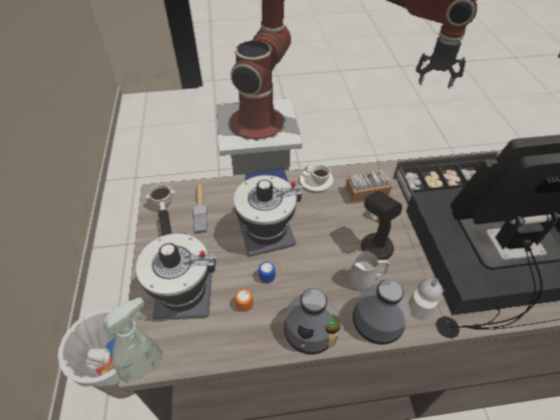

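The top view shows the near grinder with its cap at about (289,217) and red knob at about (256,222). The far one is at (387,144). Next I'll measure these precisely.

```bash
python3 - <<'E'
from h import *
d=np.load('cams.npz')
T={k[2:]:d[k] for k in d if k[:2]=='t_'};S={k[2:]:d[k] for k in d if k[:2]=='s_'}
def red(c,u0,u1,v0,v1):
    f=c['frame'][v0:v1,u0:u1].astype(float);w=np.clip(f[...,0]-np.maximum(f[...,1],f[...,2])-40,0,None)
    n,l,st,ce=cv2.connectedComponentsWithStats((w>0).astype(np.uint8))
    for i in range(1,n):
        m=l==i;v,u=np.nonzero(m);ww=w[m];print('  red',st[i][4],(u*ww).sum()/ww.sum()+u0,(v*ww).sum()/ww.sum()+v0, ray(c,(u*ww).sum()/ww.sum()+u0,(v*ww).sum()/ww.sum()+v0,.2))
print('top');red(T,240,330,180,265);print('scene');red(S,225,310,170,250)
# housing rim white circle z~0.168 ; dark cap
f=T['frame'];g=cv2.cvtColor(f,cv2.COLOR_RGB2GRAY)
m=np.zeros_like(g);m[175:262,245:330]=(g[175:262,245:330]>200)
n,l,st,ce=cv2.connectedComponentsWithStats(m)
i=1+st[1:,4].argmax();c,_=cv2.findContours((l==i).astype(np.uint8),0,1);print('rim',cv2.minEnclosingCircle(c[0]),cv2.fitEllipse(cv2.convexHull(c[0])))
(u,v),r=cv2.minEnclosingCircle(c[0]);print(ray(T,u,v,.168),r)
for j in range(1,n):print(st[j],ce[j],ray(T,*ce[j],.22))
a=cv2.resize(T['frame'][175:262,240:335],None,fx=5,fy=5,interpolation=2)
b=cv2.resize(S['frame'][165:255,225:315],None,fx=5,fy=5,interpolation=2)
b=b[:435];o=np.hstack([a[:435,:430],b[:435,:370]]);cv2.imwrite('pics/z.png',o[:,:,::-1])
E
```

```text
top
  red 22 255.86450540315877 221.91936824605153 [0.55048311 0.05527585 0.2       ]
scene
  red 21 292.79907264296753 182.9969088098918 [0.54691331 0.05386594 0.2       ]
rim ((285.0, 222.5), 39.538055419921875) ((286.668701171875, 220.9908447265625), (65.03219604492188, 77.94579315185547), 10.658727645874023)
[ 0.54792089 -0.01880501  0.168     ] 39.538055419921875
[ 255  184   66   78 2129] [289.09018318 218.27430719] [ 0.55818474 -0.02835726  0.22      ]
[283 212  11  10  82] [288.30487805 216.56097561] [ 0.56247752 -0.02647333  0.22      ]
[293 258   6   2   9] [295.33333333 258.44444444] [ 0.45828108 -0.04221223  0.22      ]
```

View pics/z.png

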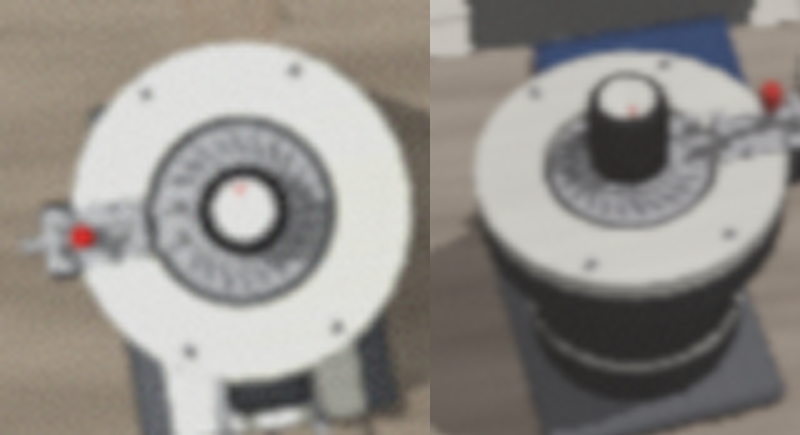

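The crop shows the cap's bright disc at about (288.3,216.6) in the top frame and the red knob at (255.9,221.9). That puts the axis near (0.562,-0.026), yaw near 0.16 rad, and the bolt almost fully drawn. I'll move above the grinder and refine this with the wrist camera.

Careful with the scale: shifts go in shares of 100 cm and turns go in shares of pi rad. That gives: -570 mm / 1000 = -0.57, 350 mm / 1000 = 0.35, -1.074 rad / 3.1416 = -0.3419.

Emit:
servo_tool(motion=[40,0,0,0.06,0,40,0.02,-0.03,0.11,-0.0318,40,0.05,-0.085,0.13,-0.0637,40,0.085,-0.14,0.13,-0.0955,40,0.12,-0.195,0.13,-0.1337,40,0.155,-0.25,0.13,-0.1719,40,0.19,-0.305,0.13,-0.2069,40,0.225,-0.36,0.13,-0.2451,40,0.26,-0.415,0.13,-0.2833,40,0.295,-0.47,0.13,-0.3183,40,0.33,-0.525,0.13,-0.3419,40,0.35,-0.57,0.13,-0.3419])

```text
clock: 1.6
eef_pos: [0.5492, 0.029, 0.3856]
tcp_rot: [0.647, 0.763, -0.0, -0.0]
ft_force: [0.1, 0.5, -0.3]
opening: 0.0401
grip_force: 0.0
```

```bash
python3 - <<'E'
from h import *
from scipy.spatial.transform import Rotation as Ro
o=robot.get_obs();c=shot('wrist','w.png')
print(o['clock'],o['eef_pos'],o['tcp_rot'],o['ft_force'],o['torque'],o['opening'],robot.tips_ahead);print(np.round(c['mount'],4))
M=np.eye(4);M[:3,:3]=Ro.from_quat(o['tcp_rot']).as_matrix();M[:3,3]=o['eef_pos'];W=np.linalg.inv(M@np.array(c['mount']))
np.savez('w.npz',frame=c['frame'],fx=c['fx'],fy=c['fy'],cx=c['cx'],cy=c['cy'],R=W[:3,:3],t=W[:3,3])
E
```

```text
1.6 [0.54919146 0.02899624 0.3856371 ] [ 6.46611334e-01  7.62819526e-01 -1.04590168e-04 -3.76144549e-04] [ 0.14118246  0.47012545 -0.31361732] [ 3.46650018e-02 -3.65020876e-05 -3.49543851e-02] 0.040127377479134245 0.025
[[ 4.000e-04 -9.634e-01 -2.682e-01  6.780e-02]
 [ 1.000e+00  5.000e-04 -1.000e-04 -1.000e-03]
 [ 3.000e-04 -2.682e-01  9.634e-01 -1.200e-01]
 [ 0.000e+00  0.000e+00  0.000e+00  1.000e+00]]
```

View pics/w.png

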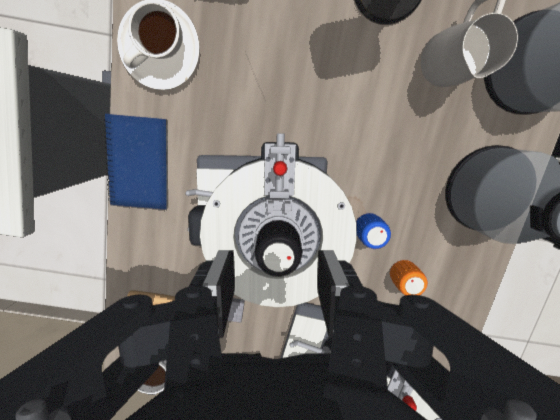

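The wrist view shows the red knob at (280,168), the cap top at (279,258), and the grinder aligned with the image axes. Now I'll compute positions.

```bash
python3 - <<'E'
from h import *
c=dict(np.load('w.npz'));f=c['frame'].astype(int)
m=((f[...,0]-f[...,1:].max(2))>60).astype(np.uint8)
n,l,st,ce=cv2.connectedComponentsWithStats(m)
for i in range(1,n):
    if 250<ce[i][0]<310 and st[i][4]>3:print('red',st[i],ce[i],ray(c,*ce[i],.2045)[:2],ray(c,*ce[i],.2)[:2],ray(c,*ce[i],.22)[:2])
# cap top disc: bright or red inside the cap window
w=np.zeros(f.shape[:2],np.uint8);w[238:276,258:302]=((f.max(2)>170))[238:276,258:302]
n,l,st,ce=cv2.connectedComponentsWithStats(w)
for i in range(1,n):
  if st[i][4]>60:
    k,_=cv2.findContours((l==i).astype(np.uint8),0,1);e=cv2.fitEllipse(cv2.convexHull(k[0]));print('disc',st[i],e,ray(c,*e[0],.22)[:2])
# four screws / seat rim: burr disc circle dark
r=np.array(f[100:310,190:370],np.uint8)
cv2.imwrite('pics/w2.png',cv2.resize(r,None,fx=2.8,fy=2.8,interpolation=2)[:,:,::-1])
E
```

```text
red [273 161  14  15 150] [279.74666667 167.8       ] [0.54773945 0.05485094] [0.54789778 0.05424047] [0.54719408 0.05695366]
red [287 256   4   4  13] [288.61538462 257.38461538] [ 0.57204405 -0.03397505] [ 0.57256553 -0.03591271] [ 0.57024784 -0.02730091]
disc [263 243  31  27 452] ((278.4158020019531, 256.2637023925781), (26.412395477294922, 30.324665069580078), 95.0948257446289) [ 0.56030185 -0.02776984]
```

View pics/w2.png

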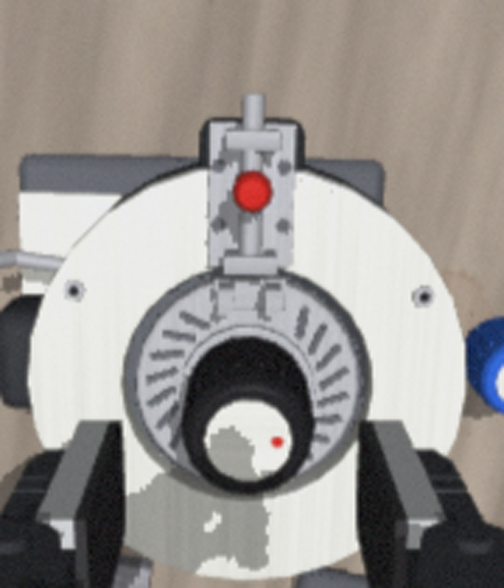

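To row units: -168 mm / 1000 = -0.168, -160 mm / 1000 = -0.16.

Emit:
servo_tool(motion=[0,-0.005,0.03,0,0,0,-0.01,0.061,-0.02,0,0,-0.01,0.061,-0.06,0,0,-0.01,0.061,-0.1,0,0,-0.01,0.061,-0.13,0,0,-0.01,0.061,-0.15,0,0,-0.01,0.061,-0.16,0,0,-0.01,0.061,-0.168,0,0,-0.01,0.061,-0.168,0], squeeze=25)

```text
clock: 2.78
eef_pos: [0.5387, 0.0919, 0.2186]
tcp_rot: [0.646, 0.763, 0.0, 0.0]
ft_force: [-0.3, 0.3, 0.1]
opening: -0.0001
grip_force: 0.0
```

```bash
python3 - <<'E'
from h import *
o=robot.get_obs();print(o['ft_force'],o['torque'],o['q']);shot('wrist','w3.png')
E
```

```text
[-0.33871114  0.27333677  0.11956768] [ 0.03178704  0.0152633  -0.03343868] [ 3.27397523e-02 -1.09156479e-01  1.83508622e+00 -1.35467306e-05
  1.41527701e+00 -1.32192732e-01]
```

View pics/w3.png

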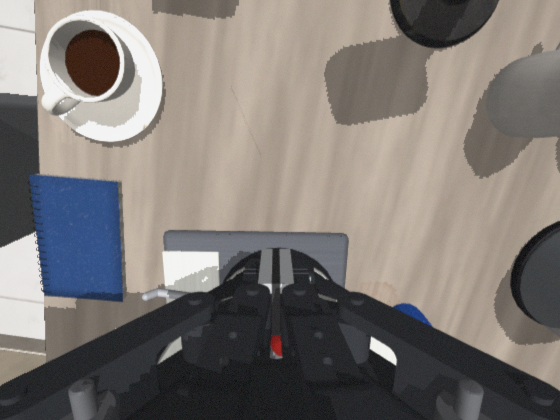

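The fingers are shut behind the knob, and the red patch at (277,347) lies on their mid-line. Now I'll push.

To row units: -30 mm / 1000 = -0.03, -28 mm / 1000 = -0.028.

Emit:
servo_tool(motion=[0,0.004,-0.008,-0.001,0,0,0.006,-0.014,-0.001,0,0,0.007,-0.02,-0.001,0,0,0.0075,-0.024,-0.001,0,0,0.008,-0.028,-0.001,0,0,0.008,-0.03,-0.001,0,0,0.008,-0.03,-0.001,0])

```text
clock: 3.7
eef_pos: [0.5464, 0.0617, 0.2172]
tcp_rot: [0.646, 0.763, -0.0, 0.0]
ft_force: [-0.5, -1.2, -0.4]
opening: -0.0
grip_force: 0.1
```

To row units: -3 mm / 1000 = -0.003, -2 mm / 1000 = -0.002.

Emit:
servo_tool(motion=[0,0.0003,-0.002,0,0,0,0.0005,-0.003,0,0,0,0.0005,-0.003,0,0])

```text
clock: 4.08
eef_pos: [0.5469, 0.0588, 0.2172]
tcp_rot: [0.646, 0.763, -0.0, -0.0]
ft_force: [-0.7, 0.3, 0.6]
opening: -0.0001
grip_force: 0.4
```

To row units: -2 mm / 1000 = -0.002, 0.3 mm / 1000 = 0.0003.

Emit:
servo_tool(motion=[0,0.0003,-0.002,0,0,0,0.0003,-0.002,0,0])

```text
clock: 4.32
eef_pos: [0.5472, 0.0567, 0.2172]
tcp_rot: [0.646, 0.763, -0.0, -0.0]
ft_force: [0.2, 1.2, 0.3]
opening: 0.0001
grip_force: 0.4
```

To row units: -1 mm / 1000 = -0.001, 0.2 mm / 1000 = 0.0002.

Emit:
servo_tool(motion=[0,0.0002,-0.001,0,0,0,0.0002,-0.001,0,0])

```text
clock: 4.58
eef_pos: [0.5473, 0.0563, 0.2172]
tcp_rot: [0.646, 0.763, 0.0, -0.001]
ft_force: [-0.5, 3.4, 0.1]
opening: 0.0004
grip_force: 1.9
```

To row units: -1 mm / 1000 = -0.001, 0.2 mm / 1000 = 0.0002.

Emit:
servo_tool(motion=[0,0.0002,-0.001,0,0,0,0.0002,-0.001,0,0])

```text
clock: 4.82
eef_pos: [0.5473, 0.0562, 0.2172]
tcp_rot: [0.646, 0.763, 0.001, -0.001]
ft_force: [-2.4, 7.0, 1.7]
opening: 0.0
grip_force: 3.4
```

To row units: -1 mm / 1000 = -0.001, 0.2 mm / 1000 = 0.0002.

Emit:
servo_tool(motion=[0,0.0002,-0.001,0,0,0,0.0002,-0.001,0,0])

```text
clock: 5.08
eef_pos: [0.5474, 0.056, 0.2172]
tcp_rot: [0.646, 0.763, 0.001, -0.002]
ft_force: [-2.9, 9.6, 1.0]
opening: -0.0002
grip_force: 4.8
```

The stop is solid at 84 mm, where home was expected. I'll back off, rise and check.

To row units: 168 mm / 1000 = 0.168, 110 mm / 1000 = 0.11.

Emit:
servo_tool(motion=[0,-0.002,0.012,0,0,0,-0.002,0.012,0,0,40,-0.002,0.012,0.06,0,65,0,-0.01,0.11,0,65,0.003,-0.025,0.168,0,65,0.003,-0.025,0.168,0,65,0.003,-0.025,0.168,0])

```text
clock: 5.95
eef_pos: [0.551, 0.0285, 0.385]
tcp_rot: [0.647, 0.763, -0.0, 0.0]
ft_force: [-0.2, -0.1, -0.3]
opening: 0.065
grip_force: 0.0
```

```bash
cat > v.py <<'E'
from h import *
import sys
from scipy.spatial.transform import Rotation as Ro
o=robot.get_obs();c=shot('wrist')
M=np.eye(4);M[:3,:3]=Ro.from_quat(o['tcp_rot']).as_matrix();M[:3,3]=o['eef_pos'];W=np.linalg.inv(M@np.array(c['mount']));c['R']=W[:3,:3];c['t']=W[:3,3]
print(o['eef_pos'],o['ft_force'],o['torque'],o['q'][5])
f=c['frame'].astype(int);m=((f[...,0]-f[...,1:].max(2))>60).astype(np.uint8)
n,l,st,ce=cv2.connectedComponentsWithStats(m)
for i in range(1,n):
    if 220<ce[i][0]<340 and st[i][4]>3:print('red',st[i],ray(c,*ce[i],.2)[:2],ray(c,*ce[i],.22)[:2])
cv2.imwrite('pics/'+sys.argv[1],cv2.resize(c['frame'][90:370,180:380],None,fx=2.1,fy=2.1,interpolation=2)[:,:,::-1])
E
python3 v.py w4.png
```

```text
[0.5509657  0.02848172 0.38502307] [-0.20733071 -0.14668887 -0.27527677] [0.00867419 0.00829279 0.02041533] -0.2474740950091627
red [271 176  14  14 152] [0.55005479 0.03905907] [0.54931862 0.04274749]
red [286 256   3   3   9] [ 0.57269881 -0.03622675] [ 0.57047773 -0.02760138]
```

View pics/w4.png

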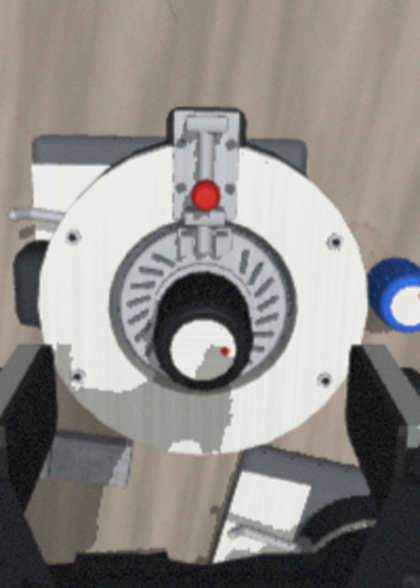

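The bolt lies between the keeper's jaws, and its knob has moved 15.4 mm to crop (205,195). The cap centre is at about (0.561,-0.028). Next I'll grip the cap.

To row units: -167 mm / 1000 = -0.167, -157 mm / 1000 = -0.157.

Emit:
servo_tool(motion=[70,0.01,-0.056,-0.01,0,70,0.01,-0.056,-0.06,0,70,0.01,-0.056,-0.11,0,70,0.01,-0.056,-0.14,0,70,0.01,-0.056,-0.157,0,70,0.01,-0.056,-0.167,0,70,0.01,-0.056,-0.167,0], squeeze=30)

```text
clock: 6.88
eef_pos: [0.5609, -0.027, 0.2182]
tcp_rot: [0.646, 0.763, -0.0, -0.0]
ft_force: [0.7, -0.1, 0.3]
opening: 0.0699
grip_force: 0.0
```

Emit:
servo_tool(motion=[40,0,0,0,0,40,0,0,0,0,40,0,0,0,0,40,0,0,0,0,40,0,0,0,0], squeeze=30)

```text
clock: 7.5
eef_pos: [0.5616, -0.0273, 0.2202]
tcp_rot: [0.646, 0.763, 0.0, 0.001]
ft_force: [-2.9, -0.5, 6.0]
opening: 0.0451
grip_force: 32.1
```

```bash
python3 -c "
from h import *
o=robot.get_obs();print(o['eef_pos'],o['ft_force'],o['torque'],o['q'],o['effort'])"
```

```text
[ 0.56157387 -0.02734821  0.22020016] [-2.94999999 -0.5017953   5.96603269] [-0.06949845  0.36993323 -0.00322938] [-1.80868044e-01 -7.30868682e-02  1.79863332e+00 -3.35036835e-04
  1.41365628e+00 -3.45831941e-01] [ 2.42754081e-01 -3.00670302e+01 -3.39359164e+01  2.19881991e-01
 -5.90347219e-01  3.06166266e-02]
```

To row units: 1.5 mm / 1000 = 0.0015, 0.5 mm / 1000 = 0.0005, 0.08 rad / 3.1416 = 0.0255.

Emit:
servo_tool(motion=[40,0.0005,0,0.0015,0,40,0.0005,0,0.0015,0.0127,40,0.0005,0,0.0015,0.0255,40,0.0005,0,0.0015,0.0255])

```text
clock: 8.0
eef_pos: [0.5619, -0.0273, 0.2203]
tcp_rot: [0.616, 0.788, 0.0, 0.001]
ft_force: [0.2, -0.1, 2.1]
opening: 0.045
grip_force: 31.8
```

```bash
cat >s.py <<'E'
from h import *
o=robot.get_obs();a=np.array(o['tcp_rot']);print(o['clock'],o['eef_pos'],'F',o['ft_force'],'T',o['torque'],'yaw',2*np.arctan2(a[1],a[0])-np.pi/2,'q6',o['q'][5],o['effort'][5],o['opening'],o['grip_force'])
E
python3 s.py
```

```text
8.0 [ 0.56186881 -0.02726524  0.22028808] F [ 0.22167321 -0.09285224  2.11714143] T [-0.1199823  -0.01239275 -0.03856747] yaw 0.24425265694490328 q6 -0.4250137321626362 -0.1370001258328557 0.04500985435466439 31.76655385410413
```

To row units: 0.08 rad / 3.1416 = 0.0255.

Emit:
servo_tool(motion=[40,0,0,0,0.0127,40,0,0,0,0.0255,40,0,0,0,0.0255])

```text
clock: 8.38
eef_pos: [0.5614, -0.0271, 0.2203]
tcp_rot: [0.584, 0.812, 0.0, 0.0]
ft_force: [-2.0, -0.4, 4.0]
opening: 0.0445
grip_force: 31.9
```

```bash
python3 s.py
```

```text
8.375 [ 0.56144433 -0.02714174  0.22025639] F [-1.96744738 -0.43532186  4.03609246] T [-0.0833264   0.33008025 -0.29905237] yaw 0.32343972059997195 q6 -0.5041625370825783 -0.38268827833235264 0.04446508611835796 31.94264221659978
```

To row units: 0.05 rad / 3.1416 = 0.0159.

Emit:
servo_tool(motion=[40,0,0,0,0.0095,40,0,0,0,0.0159,40,0,0,0,0.0159])

```text
clock: 8.75
eef_pos: [0.5615, -0.0271, 0.2202]
tcp_rot: [0.563, 0.826, 0.0, 0.0]
ft_force: [-3.4, -0.4, 6.0]
opening: 0.045
grip_force: 32.1
```

```bash
python3 s.py
```

```text
8.75 [ 0.56149355 -0.02712021  0.2202484 ] F [-3.38239593 -0.44564107  5.99434189] T [-0.01490947  0.37129008 -0.8701794 ] yaw 0.37407191830293285 q6 -0.5548725882106099 -0.8657899126410484 0.04495074488236366 32.09334098203897
```

0.87 N m is past the 0.5 limit, so this is the wrong way: the thread is reverse. I'll turn the other way.

To row units: -0.4 rad / 3.1416 = -0.1273.

Emit:
servo_tool(motion=[40,0,0,0,-0.0255,40,0,0,0,-0.0509,40,0,0,0,-0.07,40,0,0,0,-0.0891,40,0,0,0,-0.1082,40,0,0,0,-0.1273,40,0,0,0,-0.1273])

```text
clock: 9.62
eef_pos: [0.5616, -0.0273, 0.2203]
tcp_rot: [0.715, 0.699, -0.0, 0.0]
ft_force: [-2.6, -1.2, 5.6]
opening: 0.0445
grip_force: 32.0
```

```bash
python3 s.py
```

```text
9.625 [ 0.56159136 -0.02731301  0.22026877] F [-2.57035118 -1.1839072   5.60500141] T [-0.21416762  0.2535481   0.06923789] yaw -0.023458031758653686 q6 -0.1570599004978824 0.13517471496015787 0.04448004031637198 32.03317399980733
```

To row units: -0.07 rad / 3.1416 = -0.0223.

Emit:
servo_tool(motion=[40,0,0,0,-0.0223,40,0,0,0,-0.0446,40,0,0,0,-0.0668,40,0,0,0,-0.0891,40,0,0,0,-0.1114,40,0,0,0,-0.1114])

```text
clock: 10.38
eef_pos: [0.5618, -0.0269, 0.2202]
tcp_rot: [0.826, 0.564, 0.001, 0.0]
ft_force: [-1.0, -0.7, 5.3]
opening: 0.0446
grip_force: 32.0
```

```bash
python3 s.py
```

```text
10.375 [ 0.56177211 -0.02686395  0.22022613] F [-1.02651169 -0.69062816  5.34935539] T [ 7.47850606e-02  1.19539928e-01 -8.38203184e-06] yaw -0.37289185262890445 q6 0.19248290171212376 0.1085268915630877 0.04459837245588499 32.032887598033994
```

To row units: -0.67 rad / 3.1416 = -0.2133.

Emit:
servo_tool(motion=[40,0,0,0,-0.0223,40,0,0,0,-0.0446,40,0,0,0,-0.0668,40,0,0,0,-0.0891,40,0,0,0,-0.1114,40,0,0,0,-0.1337,40,0,0,0,-0.156,40,0,0,0,-0.1783,40,0,0,0,-0.1974,40,0,0,0,-0.2133,40,0,0,0,-0.2133])

```text
clock: 11.75
eef_pos: [0.5618, -0.0271, 0.2203]
tcp_rot: [0.965, 0.261, 0.001, 0.0]
ft_force: [-0.5, -0.6, 5.3]
opening: 0.0449
grip_force: 32.0
```

```bash
python3 s.py; python3 v.py w5.png
```

```text
11.75 [ 0.56184201 -0.02712287  0.22025519] F [-0.51931215 -0.64428226  5.33837413] T [-0.08805134  0.11064428  0.02450814] yaw -1.0426314713390832 q6 0.8621091524478184 0.09170649340376258 0.044896361742161786 32.0323693100363
[ 0.56184201 -0.02712287  0.22025519] [-0.51931215 -0.64428226  5.33837413] [-0.08805134  0.11064428  0.02450814] 0.8621091524478184
red [295 289  11  10  83] [ 0.55508677 -0.04474049] [ 0.56425561 -0.03738813]
```

View pics/w5.png

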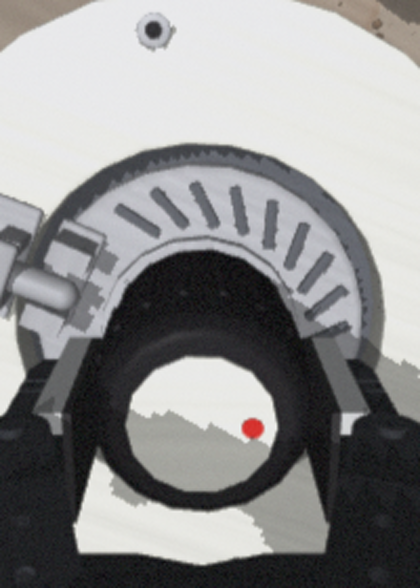

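The dot at (252,428) is still in line with the pads about the disc centre (202,430), so nothing slipped. The cap has turned 1.2 rad and the bolt is in the jaws. Lifting next.

To row units: 16 mm / 1000 = 0.016, 13 mm / 1000 = 0.013.

Emit:
servo_tool(motion=[40,0,0,0.002,0,40,0,0,0.004,0,40,0,0,0.006,0,40,0,0,0.008,0,40,0,0,0.01,0,40,0,0,0.013,0,40,0,0,0.016,0,40,0,0,0.016,0])

```text
clock: 12.8
eef_pos: [0.5615, -0.0271, 0.2366]
tcp_rot: [0.966, 0.26, 0.0, 0.0]
ft_force: [-0.3, 0.4, -3.2]
opening: 0.0445
grip_force: 32.2
```

```bash
python3 s.py
```

```text
12.8 [ 0.56146623 -0.02708965  0.23662776] F [-0.32383168  0.36692246 -3.18981133] T [-0.11037184  0.10164113  0.03068854] yaw -1.0449411693643629 q6 0.8643489669395035 0.014578045229427516 0.04451736749095493 32.222698797122575
```

To row units: 62 mm / 1000 = 0.062, 58 mm / 1000 = 0.058.

Emit:
servo_tool(motion=[40,0,0,0.006,0,40,0,0,0.012,0,40,0,0,0.018,0,40,0,0,0.026,0,40,0,0,0.036,0,40,0,0,0.048,0,40,0,0,0.058,0,40,0,0,0.062,0,40,0,0,0.062,0,40,0,0,0.062,0,40,0,0,0.062,0])

```text
clock: 14.18
eef_pos: [0.5612, -0.0271, 0.2972]
tcp_rot: [0.966, 0.26, -0.0, -0.0]
ft_force: [-0.0, 0.1, -0.8]
opening: 0.0448
grip_force: 32.6
```

```bash
python3 s.py; python3 - <<'E'
from h import *
a=shot('scene');b=shot('wrist')
x=cv2.resize(a['frame'][120:250,205:335],(400,400),interpolation=2);y=cv2.resize(b['frame'][90:370,140:420],(400,400))
cv2.imwrite('pics/f.png',np.hstack([x,y])[:,:,::-1])
E
```

```text
14.175 [ 0.56120078 -0.02707439  0.29718721] F [-0.02473082  0.07512424 -0.79121538] T [0.03102095 0.00190807 0.04332538] yaw -1.0450128887438441 q6 0.8643728802305445 1.4958168890188972e-05 0.04476341794143813 32.60894982260652
```

View pics/f.png

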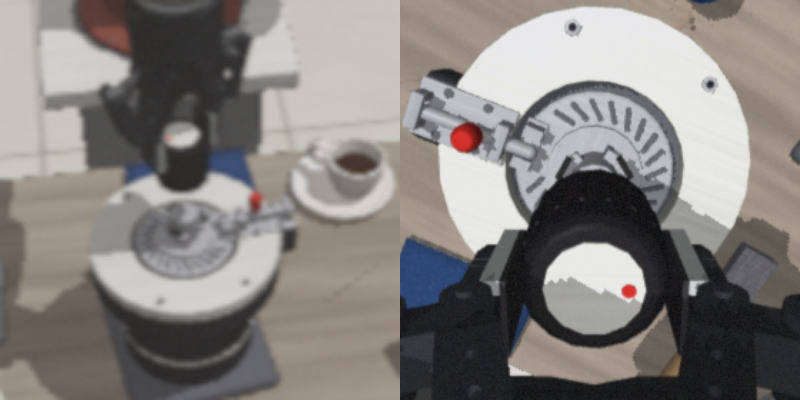

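The cap is upright in the pads about 77 mm above its seat, with the bare neck below it. The bolt is home in the keeper, with its knob at (465,137) in the right panel, and the measured force equals the cap's weight.

```bash
python3 -c "
from plant import robot
print(robot.close_job())"
```

```text
the job is handed in; nothing more can be done
None
```

The job is handed in: the bolt is home, the cap had a reverse thread and came off turning clockwise, and it was held still and upright about 77 mm above its seat after about 14 s, with no verdict returned; the wrong-way try reached 0.87 N m for one small step before I reversed, above the 0.5 N m limit.

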